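Find the rocking tin lid and press it home

ROBOT

A 6-joint arm with a two-finger parallel gripper is mounted at the origin on the work surface. World frame = base frame: x ahead of the robot, y to its left, z up, the work surface at z = 0. Lengths are in m, angles in rad, forces in N, time in s.
With the tool pointing down it reaches from about 0.25 to 0.775 m from the base axis. Payload 4 kg.
Tool frame: the origin (TCP) lies midway between the tips of the shut fingers; the grasp point (between the pads) lies 19 mm behind it (manip.grip_point_offset is the distance from the TCP to the grasp point, in m); z points along the fingers, y is the direction in which the jaws open and shut (so a half turn about z gives the same grasp; the last joint's range is limited). The gripper opens to 94 mm and grips with 3 to 60 N. Pads are 16 mm wide; open, the fingers measure 119 mm over their backs; the gripper's body (75 mm by 177 mm) begins 78 mm behind the grasp point.
Start: joints at [1.093, 0.087, 1.371, -0, 1.684, -0.103], TCP at [0.201, 0.512, 0.206] pointing down, gripper open.
Joint ranges: [-3.1, 3.1], [-0.76, 2.03], [0.27, 2.55], [-1.08, 4.22], [0.17, 2.65], [-2.57, 2.57]. Speed limits (rad/s): [2.79, 2.79, 3.14, 3.14, 3.14, 3.14].

INTERFACE

Orientations are given as a unit quaternion [x, y, z, w].
In Python, from rig import manip, cams, job_done, spotter gives the robot as it stands.
- The arm moves only by the tool drive_tool, never from a script. Its arguments are lists of equal length, an entry for each row: "grip": the finger opening in mm, from 0 to 94; "translation": the shift along the tool's x, y, z in mm, a list of three; "turn": the turn, a rotation vector about the tool's x, y, z in rad, a list of three. A call has 1 to 12 rows; each row is the pose to reach, as a shift and turn from the pose commanded when the call began, along the tool's axes at that moment; what a row does not reach only later rows make up. A row lasts 1/8 s, in which the tool goes at most 62.5 mm and 10.7 degrees, less where a joint would pass 70% of its speed; a pose out of reach is approached as far as the arm can. A call with a gripper value outside its range is refused whole. The fingers move at their own pace and stop on an object; "newtons" is the grip in N (left out, the last holds). Time passes only in rows, so rows that repeat a pose let the fingers close. It gives the time, the measured TCP pose, the force and the opening at its end, in the units of the state.
- manip.get_obs(): the state, without advancing time (a new reading comes with each control period).
- cams.read_camera(name): name is "side" or "top"; returns a dict with "pixels" (384x512x3 uint8, blue, green, red), "intrinsics" (3x3 intrinsics, pixels), "rvec" (rotation vector, rad) and "tvec" (3), from world to camera coordinates, as OpenCV has them. Camera axes: x right, y down, z forward; pixel columns grow to the right and rows downward; lengths in m; the calibration is good to about 2 mm. A picture is of the moment at which its call begins. There is no depth.
- job_done(): hands the job in, once; it reports no verdict.
Trained networks look in a picture, given as the dict that the camera call returned (one of the last four; its "shot" number tells which), for a name from the list of things; names that differ only in an ending like _2 or _b are one class to them, and where a whole thing is asked for, a point or a joint stands for the part that bears it (a point fixed in the world has none). Each returns a list of dicts, best first, with "score" (0 to 1); they miss things now and then, are a little off and sometimes report something else, mostly with a low value. They report only what shows in the picture. A call takes as long as a camera call. They do not tell look-alikes from the thing itself.
- spotter.boxes_of(picture, thing): "location" ([x, y, z] in m, in world coordinates, good to about 4 mm: the middle of the surface that is visible of it).
- spotter.outline_of(picture, thing): "region" (384x512 bool, what is visible of it).
The state is a dict: "time": time; "joint_positions": joint angles; "joint_velocities": joint speeds; "effort": joint torques, N m; "position": TCP position; "ee_rot": TCP orientation; "force": force on the tool from outside, world axes, zero at the start; "wrist_torque": the same for the moment, N m; "grip_width": opening from 0.0 (shut) to 1.0 (fully open).
Only numpy, scipy, OpenCV 4.12 (cv2) and the standard library are available. Lean on these libraries where they do the work, as an engineer would, in place of code of your own. Each camera call takes 0.05 s, during which the arm holds its last target.

TASK

One of the four archive tins in the tray has a lid that is not seated. Press the lids lightly near an edge, one after another, until you find the one that rocks under the finger, then press that lid down in its middle until it sits fully home and level. Only press: lift no lid, and leave the stamp, the tape roll and the card box where they are.

Things in the scene. Friction and masses are not known exactly. Their poses are not given: they have to be found in the camera images.
- tray: Fixed shallow steel tray, 130 x 520 mm, rim 22 mm high; four 94 mm square tins stand fixed in it in a row, 125 mm centre to centre. Origin: centre of its underside on the bench; y along the row to the robot's left, x away from the robot. Three lids rest on their tins' rims all round and neither tip nor sink wherever pressed; one, any of the four and looking the same, is unseated (see lid_3, plug).
- lid_1: Leftmost lid seen from the robot: square metal slip lid, 106 x 106 mm, about 0.15 kg. Origin: centre of the top panel's underside, 90 to 94 mm above the bench at the start (differs from tin to tin, whether seated or not); flat top 3 mm above the origin; a skirt hangs 14 mm below it outside the tin wall, up to 4 mm of play. Level at the start; x away from the robot, y left along the row, z up.
- lid_2: Second lid from the left, same size, origin and axes as lid_1. All four lids lie loose on their tins and would come off if lifted.
- lid_3: Third lid from the left, same as lid_1. How the unseated lid, whichever it is, behaves: it lies level, 6 mm clear of its rim, on a 28 mm square plug in the middle. Pressed within 15 mm of an edge with 1 to 5 N it tips until it meets the rim on that side (about 0.16 rad; the finger sinks about 4 mm) and levels again when let go.
- lid_4: Rightmost lid, same as lid_1. The unseated lid, whichever it is, pressed within about 10 mm of its middle with more than about 12 N goes straight down 6 mm on to its rim and stays there; 15 to 20 N is plenty.
- plug (a joint): How far the hidden seal plug under the unseated lid has been pushed in, m: 0 at the start, 0.006 when that lid sits on its rim, 0.0065 at its stop. Stays where it is pushed. It does not tell which tin it is in.
- stamp: Bystander, loose: turned wooden hand stamp standing upright, 42 mm across the foot, 78 mm high, on the robot's side of the tray. Origin: centre of its underside.
- tape_roll: Bystander, loose: roll of brown tape standing on its flat side, 90 mm outside diameter, 50 mm high, right of the tray. Origin: centre of its underside.
- card_box: Bystander, loose: black card-index box, 104 x 144 mm, 78 mm high, left of the tray. Origin: centre of its underside.
There are look-alikes about, which are no part of the job. What is shaped like the lid_1 but brown or purple is not meant.

How it is judged:
On the way, in this order (a step that is already met when the one before it is completed fails the run):
1. the unseated lid has been rocked by a press near its edge, its plug not yet pushed in (angle between any of lid_1, lid_2, lid_3, lid_4's own z axis and vertical above 0.06 rad and value of joint plug below 0.003 m), for 0.1 s.
2. that lid has been pressed down home and is level (value of joint plug above 0.0045 m and angle between each of lid_1, lid_2, lid_3, lid_4's own z axis and vertical below 0.03 rad), for 0.2 s.
At the end, for the whole second after the job is handed in: The seal plug of the unseated tin is pushed in more than 4.5 mm, so that its lid is down on the rim; all four lids are level within 0.03 rad, within 12 mm of where they began and at rest; stamp, tape roll and card box are within 20 mm of their places (all of step 2 and distance of each of lid_1, lid_2, lid_3, lid_4 from where it was at the start of the episode below 0.012 m and linear speed of each of lid_1, lid_2, lid_3, lid_4 below 0.01 m/s and distance of each of stamp, tape_roll, card_box from where it was at the start of the episode below 0.02 m); the robot touches nothing.
It fails at once if a lid is lifted (more than 10 mm above the highest starting lid) or tipped over 0.35 rad (height (world z) of any of lid_1, lid_2, lid_3, lid_4 above 0.104 m or angle between any of lid_1, lid_2, lid_3, lid_4's own z axis and vertical above 0.35 rad).
It fails at once if a bystander is moved more than 20 mm or tipped over (distance of any of stamp, tape_roll, card_box from where it was at the start of the episode above 0.02 m or angle between any of stamp, tape_roll, card_box's own z axis and vertical above 0.3 rad).
It also fails if it takes over 51 s, if anything falls off the work surface, if the arm or the gripper's body presses on something with over 40 N, if the wrist force passes 120 N, or if a joint passes its speed limit or range.

## Working session

There is one attempt and no reset: what is moved stays moved. The work goes in short steps, Python scripts to look and compute and a tool call to move; the robot and the scene stay as the last step left them, time stands still between calls to the robot, and variables do not carry over. Pictures are saved under pics/ and viewed, and the job is handed in when it is done.

Besides the shell and the picture viewer there is one more tool, called after "Request:" by a JSON object that holds its "api" and its "payload". drive_tool: Moves the arm, as the interface text tells. Its arguments: {"type":"object","properties":{"grip":{"type":"array","items":{"type":"number"}},"translation":{"type":"array","items":{"type":"array","items":{"type":"number"}}},"turn":{"type":"array","items":{"type":"array","items":{"type":"number"}}},"newtons":{"type":"number"}},"required":["grip","translation","turn"]}

```bash
mkdir -p pics; ls
cat > h.py <<'E'
from rig import manip, cams, job_done, spotter
import numpy as np, cv2
from scipy.spatial.transform import Rotation as R
E
python3 - <<'E'
from h import *
o=manip.get_obs(); print(o['time'],o['position'],o['ee_rot'],o['force'],o['grip_width'])
print(R.from_quat(o['ee_rot']).as_matrix().round(3))
ps={}
for n in ('top','side'):
    p=cams.read_camera(n); cv2.imwrite(f'pics/{n}0.png',p['pixels'])
    for t in ('lid_1','tray','stamp','tape_roll','card_box'):
        for d in spotter.boxes_of(p,t): print(n,t,round(d['score'],2),np.round(d['location'],3))
E
```

```text
pics
0.0 [0.20111148 0.51133208 0.20434167] [ 1.86313719e-01  9.82489721e-01 -1.02796996e-03 -2.98156860e-04] [ 0.11220453 -0.15684668  0.86903523] 1.0043816639608938
[[-0.931  0.366 -0.001]
 [ 0.366  0.931 -0.002]
 [ 0.    -0.002 -1.   ]]
top lid_1 0.97 [0.362 0.23  0.019]
top lid_1 0.86 [0.588 0.362 0.016]
top lid_1 0.7 [ 0.58  -0.083  0.098]
top lid_1 0.62 [0.575 0.038 0.095]
top lid_1 0.62 [ 0.585 -0.207  0.098]
top lid_1 0.56 [0.568 0.162 0.098]
top lid_1 0.25 [ 0.475 -0.11   0.062]
top tray 0.69 [ 0.534 -0.019  0.004]
top tape_roll 0.96 [ 0.497 -0.459  0.041]
top card_box 0.78 [0.479 0.521 0.082]
side lid_1 0.96 [0.587 0.363 0.018]
side lid_1 0.9 [0.36  0.216 0.02 ]
side lid_1 0.89 [0.564 0.15  0.098]
side lid_1 0.87 [0.57  0.025 0.098]
side lid_1 0.72 [ 0.579 -0.218  0.094]
side lid_1 0.65 [ 0.574 -0.098  0.094]
side tray 0.73 [ 0.53  -0.185  0.007]
side stamp 0.67 [ 0.478 -0.13   0.03 ]
side tape_roll 0.75 [ 0.49  -0.464  0.031]
side card_box 0.96 [0.476 0.469 0.075]
```

View pics/top0.png

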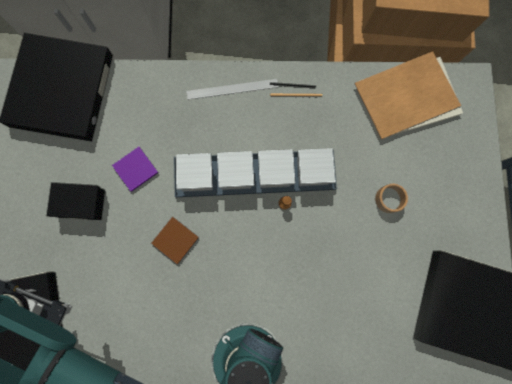

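View pics/side0.png

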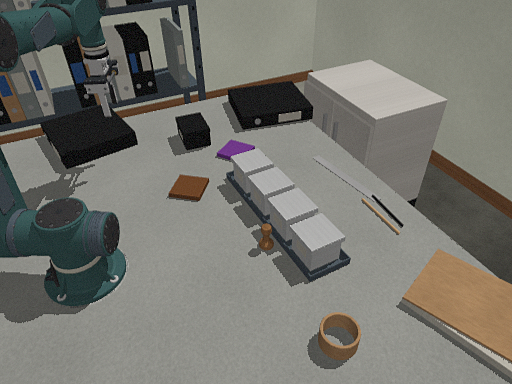

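The four white lids in the tray are at top-camera pixels (193,172), (236,170), (277,170) and (317,168). The purple (135,169) and brown (175,240) squares are look-alikes lying on the bench. Next I fit the lids' tops.

```bash
cat >> h.py <<'E'
def ray_plane(p,uv,z):
    Rm,_=cv2.Rodrigues(np.array(p['rvec'])); t=np.array(p['tvec']).reshape(3); K=np.array(p['intrinsics'])
    c=-Rm.T@t; d=Rm.T@np.linalg.inv(K)@np.array([uv[0],uv[1],1.]); return c+d*(z-c[2])/d[2]
def proj(p,X):
    return cv2.projectPoints(np.array(X,float).reshape(-1,3),np.array(p['rvec']),np.array(p['tvec']),np.array(p['intrinsics']),None)[0].reshape(-1,2)
E
python3 - <<'E'
from h import *
for n in ('top','side'):
    p=cams.read_camera(n); im=p['pixels']
    hsv=cv2.cvtColor(im,cv2.COLOR_BGR2HSV)
    g=im.min(2)
    # seed pixels
    seeds=[(193,172),(236,170),(277,170),(317,168)] if n=='top' else [(253,163),(271,182),(295,206),(316,237)]
    print([im[v,u].tolist() for u,v in seeds])
    th=215 if n=='top' else 200
    m=(g>th).astype(np.uint8)
    k,lab,st,ce=cv2.connectedComponentsWithStats(m,connectivity=4)
    for u,v in seeds:
        l=lab[v,u]
        if l==0: print('miss');continue
        ys,xs=np.where(lab==l); r=cv2.minAreaRect(np.c_[xs,ys].astype(np.float32))
        print(n,st[l],ce[l].round(1),'world',ray_plane(p,ce[l],.095).round(4), [np.round(x,1) for x in r])
    if n=='top':
        c=cv2.resize(im[130:220,160:350],None,fx=4,fy=4,interpolation=cv2.INTER_NEAREST)
    else: c=cv2.resize(im[130:290,210:360],None,fx=3.7,fy=3.7,interpolation=cv2.INTER_NEAREST)
    cv2.imwrite(f'pics/crop_{n}.png',c)
    # camera position
    Rm,_=cv2.Rodrigues(np.array(p['rvec'])); print('cam',(-Rm.T@np.array(p['tvec']).reshape(3)).round(3))
E
```

```text
[[196, 200, 194], [194, 199, 193], [191, 195, 189], [187, 192, 187]]
miss
miss
miss
miss
cam [0.321 0.017 1.323]
[[171, 173, 173], [171, 171, 173], [175, 176, 177], [171, 174, 172]]
miss
miss
miss
miss
cam [ 0.136 -0.825  0.83 ]
```

View pics/crop_top.png

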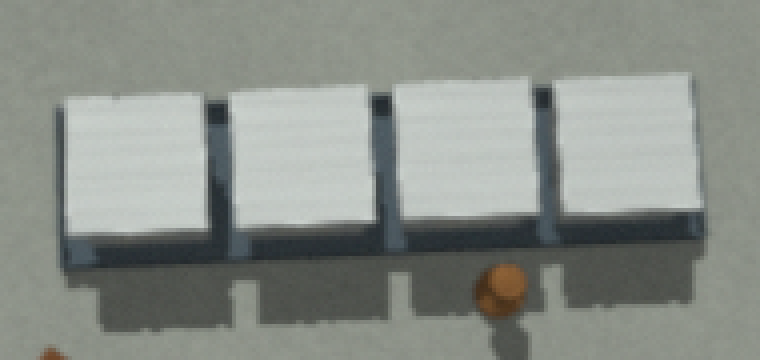

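View pics/crop_side.png

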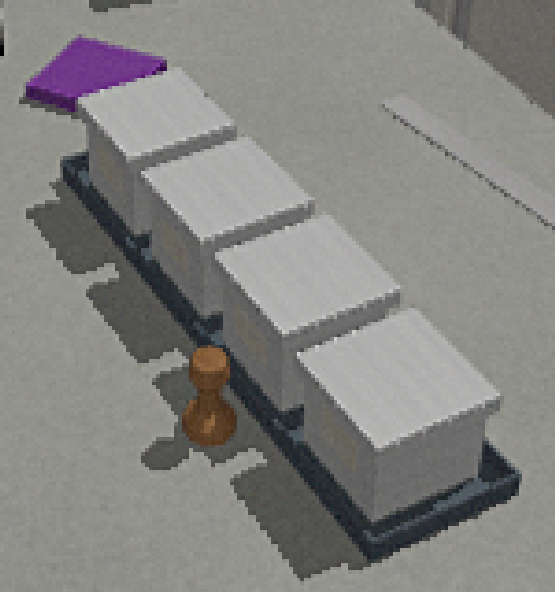

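The crops show the four white lids clearly, in both views. The stamp stands in front of the gap between lids 3 and 4. I repeat the fit with a lower threshold.

Run:
```python
from h import *
p=cams.read_camera('top'); im=p['pixels']; g=im.min(2)
m=(g>165).astype(np.uint8); m[:, :170]=0
k,lab,st,ce=cv2.connectedComponentsWithStats(m,connectivity=4)
for u,v in [(193,172),(236,170),(277,170),(317,168)]:
    l=lab[v,u]; ys,xs=np.where(lab==l); r=cv2.minAreaRect(np.c_[xs,ys].astype(np.float32))
    print(st[l],ce[l].round(1),'world',ray_plane(p,ce[l],.096).round(4),np.round(r[1],1),round(r[2],1))
for d in spotter.boxes_of(p,'stamp'): print(d)
o=manip.get_obs(); print(o['time'],o['position'])
```

```text
[ 176  153   36   35 1148] [193.4 170.3] world [0.5704 0.1628 0.096 ] [33.9 34. ] 87.9
[ 217  151   36   36 1144] [235.  168.3] world [0.5769 0.0367 0.096 ] [33.8 34.1] 87.0
[ 258  149   36   35 1125] [276.  166.4] world [ 0.5832 -0.0882  0.096 ] [34.  33.9] 86.2
[ 299  148   36   35 1109] [316.3 165.3] world [ 0.5871 -0.2117  0.096 ] [33.5 33.8] 87.0
{'location': [0.477, -0.1141, 0.0658], 'score': 0.63}
{'location': [0.5726, 0.0382, 0.0942], 'score': 0.58}
0.8 [0.20136005 0.51183548 0.20554815]
```

```bash
cat >> h.py <<'E'
L={1:(.5704,.1628),2:(.5769,.0367),3:(.5832,-.0882),4:(.5871,-.2117)}
YAW=np.deg2rad(2.6)
def go(target,yawtarget=YAW+np.pi/2):
    o=manip.get_obs(); Rm=R.from_quat(o['ee_rot']).as_matrix()
    d=Rm.T@(np.array(target)-o['position'])*1000
    # desired: tool y at yawtarget, z down
    y=np.array([np.cos(yawtarget),np.sin(yawtarget),0]); z=np.array([0,0,-1.]); x=np.cross(y,z)
    D=np.c_[x,y,z]
    print('t',o['time'],'pos',o['position'].round(4),'F',np.round(o['force'],2),'shift',d.round(1),'turn',R.from_matrix(Rm.T@D).as_rotvec().round(3))
def edge(i,off=-.046):
    return np.array([L[i][0]+off*np.cos(YAW),L[i][1]+off*np.sin(YAW)])
E
python3 -c "
from h import *
go([*edge(1),.125])"
```

```text
t 0.8 pos [0.2014 0.5118 0.2055] F [-0.05  0.45 -0.01] shift [-429.2 -208.5   80.5] turn [ 0.    0.   -0.42]
```

Request:
{"api": "drive_tool", "payload": {"grip": [0,0,0,0,0,0,0,0,0,0,0,0], "translation": [[-25,-12,0],[-65,-30,0],[-105,-50,0],[-150,-72,0],[-195,-95,10],[-240,-116,20],[-285,-138,30],[-330,-160,40],[-370,-180,52],[-400,-195,60],[-420,-204,70],[-429,-208,75]], "turn": [[0,0,0],[0,0,-0.05],[0,0,-0.1],[0,0,-0.15],[0,0,-0.2],[0,0,-0.25],[0,0,-0.3],[0,0,-0.35],[0,0,-0.4],[0,0,-0.42],[0,0,-0.42],[0,0,-0.42]], "newtons": 30}}

```text
time: 2.3
position: [0.5246, 0.1607, 0.1296]
ee_rot: [-0.022, 1.0, 0.0, -0.001]
force: [1.1, 0.0, 0.5]
grip_width: 0.006
```

Request:
{"api": "drive_tool", "payload": {"grip": [0,0], "translation": [[0,0,0],[0,0,0]], "turn": [[0,0,0],[0,0,0]]}}

```text
time: 2.55
position: [0.5241, 0.1622, 0.1309]
ee_rot: [-0.023, 1.0, 0.0, 0.0]
force: [-1.2, -0.3, 0.4]
grip_width: 0.004
```

```bash
python3 -c "
from h import *
go([*edge(1),.1])
print(manip.get_obs()['grip_width'])"
```

```text
t 2.55 pos [0.5241 0.1622 0.1309] F [-1.2  -0.3   0.37] shift [-0.3 -1.5 30.9] turn [0.001 0.    0.001]
0.004371994232239943
```

Request:
{"api": "drive_tool", "payload": {"grip": [0,0,0,0,0], "translation": [[0,0,10],[0,0,20],[0,0,27],[0,0,30],[0,0,30]], "turn": [[0,0,0],[0,0,0],[0,0,0],[0,0,0],[0,0,0]]}}

```text
time: 3.18
position: [0.5243, 0.1612, 0.1002]
ee_rot: [-0.023, 1.0, -0.0, -0.0]
force: [-0.6, 0.6, -0.0]
grip_width: 0.004
```

Request:
{"api": "drive_tool", "payload": {"grip": [0,0], "translation": [[0,0,2],[0,0,2]], "turn": [[0,0,0],[0,0,0]]}}

```text
time: 3.42
position: [0.5245, 0.1612, 0.0986]
ee_rot: [-0.023, 1.0, 0.0, 0.0]
force: [-0.1, -0.7, -0.3]
grip_width: 0.005
```

Request:
{"api": "drive_tool", "payload": {"grip": [0,0], "translation": [[0,0,1],[0,0,1]], "turn": [[0,0,0],[0,0,0]]}}

```text
time: 3.68
position: [0.5244, 0.1612, 0.0975]
ee_rot: [-0.023, 1.0, 0.0, 0.0]
force: [-0.6, 0.3, 0.4]
grip_width: 0.003
```

Request:
{"api": "drive_tool", "payload": {"grip": [0,0], "translation": [[0,0,1],[0,0,1]], "turn": [[0,0,0],[0,0,0]]}}

```text
time: 3.92
position: [0.5246, 0.1613, 0.0973]
ee_rot: [-0.023, 1.0, 0.0, 0.0]
force: [-1.9, 0.0, 3.9]
grip_width: 0.004
```

Request:
{"api": "drive_tool", "payload": {"grip": [0,0], "translation": [[0,0,0.5],[0,0,0.5]], "turn": [[0,0,0],[0,0,0]]}}

```text
time: 4.18
position: [0.5246, 0.1612, 0.0973]
ee_rot: [-0.023, 1.0, 0.0, 0.0]
force: [-1.5, -0.6, 6.2]
grip_width: 0.007
```

Lid 1 held at z = 0.0973 while the force rose to 6 N, so it is rigid and seated. On to lid 2.

Request:
{"api": "drive_tool", "payload": {"grip": [0,0,0,0,0,0,0,0,0], "translation": [[0,0,-12],[0,-10,-20],[0,-40,-20],[0,-75,-20],[0,-105,-20],[0,-120,-18],[0,-126,-10],[0,-126,-5],[0,-126,-5]], "turn": [[0,0,0],[0,0,0],[0,0,0],[0,0,0],[0,0,0],[0,0,0],[0,0,0],[0,0,0],[0,0,0]]}}

```text
time: 5.3
position: [0.5295, 0.0362, 0.1]
ee_rot: [-0.023, 1.0, 0.0, -0.001]
force: [0.1, 0.5, 0.9]
grip_width: 0.007
```

Request:
{"api": "drive_tool", "payload": {"grip": [0,0], "translation": [[0,0,2],[0,0,2]], "turn": [[0,0,0],[0,0,0]]}}

```text
time: 5.55
position: [0.5301, 0.0359, 0.0989]
ee_rot: [-0.023, 1.0, 0.0, -0.0]
force: [0.4, 1.0, -0.2]
grip_width: 0.005
```

Request:
{"api": "drive_tool", "payload": {"grip": [0,0], "translation": [[0,0,1],[0,0,1]], "turn": [[0,0,0],[0,0,0]]}}

```text
time: 5.8
position: [0.5301, 0.0354, 0.098]
ee_rot: [-0.023, 1.0, 0.0, 0.0]
force: [0.7, 0.3, -0.5]
grip_width: 0.007
```

Request:
{"api": "drive_tool", "payload": {"grip": [0,0], "translation": [[0,0,1],[0,0,1]], "turn": [[0,0,0],[0,0,0]]}}

```text
time: 6.05
position: [0.5303, 0.0354, 0.0971]
ee_rot: [-0.023, 1.0, 0.0, 0.0]
force: [0.6, 0.5, 0.8]
grip_width: 0.004
```

Request:
{"api": "drive_tool", "payload": {"grip": [0,0], "translation": [[0,0,1],[0,0,1]], "turn": [[0,0,0],[0,0,0]]}}

```text
time: 6.3
position: [0.5301, 0.0353, 0.096]
ee_rot: [-0.023, 1.0, 0.0, 0.0]
force: [-0.1, 0.1, 0.9]
grip_width: 0.008
```

Request:
{"api": "drive_tool", "payload": {"grip": [0,0], "translation": [[0,0,0.5],[0,0,0.5]], "turn": [[0,0,0],[0,0,0]]}}

```text
time: 6.55
position: [0.5301, 0.0354, 0.0955]
ee_rot: [-0.023, 1.0, 0.0, -0.0]
force: [-1.0, -0.5, 0.9]
grip_width: 0.007
```

Request:
{"api": "drive_tool", "payload": {"grip": [0,0], "translation": [[0,0,1],[0,0,1]], "turn": [[0,0,0],[0,0,0]]}}

```text
time: 6.8
position: [0.5301, 0.0354, 0.0944]
ee_rot: [-0.023, 1.0, 0.0, -0.0]
force: [-0.6, -0.4, 0.8]
grip_width: 0.006
```

Request:
{"api": "drive_tool", "payload": {"grip": [0,0], "translation": [[0,0,1],[0,0,1]], "turn": [[0,0,0],[0,0,0]]}}

```text
time: 7.05
position: [0.5301, 0.0354, 0.0934]
ee_rot: [-0.023, 1.0, 0.0, -0.0]
force: [-0.7, -0.3, 0.8]
grip_width: 0.005
```

Run:
```python
from h import *
p=cams.read_camera('side'); im=p['pixels']
cv2.imwrite('pics/side2.png',cv2.resize(im[130:290,210:360],None,fx=3.7,fy=3.7,interpolation=cv2.INTER_CUBIC))
print(manip.get_obs()['force'])
```

```text
[-1.29414115 -0.03555358  1.40973062]
```

View pics/side2.png

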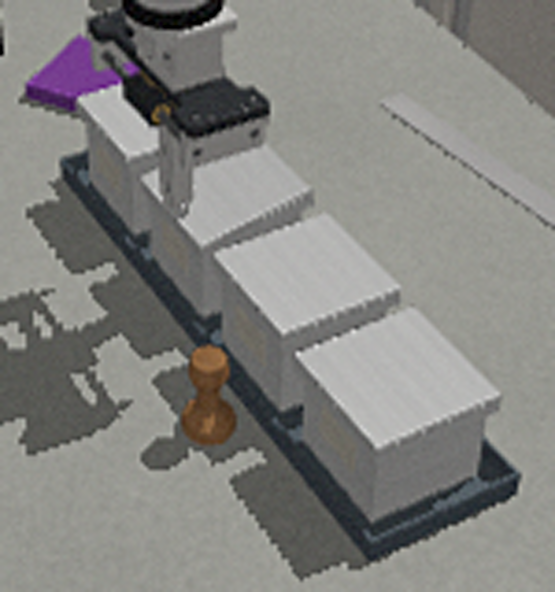

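Lid 2's far edge has visibly risen (crop (312,188), before about (312,203)) while the finger sank at about 1 N, so it is the one that rocks. I press 0.5 mm more for margin and then let go.

Request:
{"api": "drive_tool", "payload": {"grip": [0,0], "translation": [[0,0,0.5],[0,0,0.5]], "turn": [[0,0,0],[0,0,0]]}}

```text
time: 7.35
position: [0.5301, 0.0354, 0.0931]
ee_rot: [-0.023, 1.0, 0.0, 0.0]
force: [0.1, -0.3, 1.1]
grip_width: 0.002
```

Request:
{"api": "drive_tool", "payload": {"grip": [0,0,0,0,0,0,0,0], "translation": [[0,0,-2],[0,0,-5],[0,0,-15],[0,0,-25],[-15,0,-25],[-35,0,-25],[-46,0,-25],[-46,0,-25]], "turn": [[0,0,0],[0,0,0],[0,0,0],[0,0,0],[0,0,0],[0,0,0],[0,0,0],[0,0,0]]}}

```text
time: 8.35
position: [0.5766, 0.0374, 0.1174]
ee_rot: [-0.023, 1.0, 0.0, -0.0]
force: [-0.8, -0.3, -1.0]
grip_width: 0.006
```

Run:
```python
from h import *
p=cams.read_camera('side'); im=p['pixels']
cv2.imwrite('pics/side3.png',cv2.resize(im[130:290,210:360],None,fx=3.7,fy=3.7,interpolation=cv2.INTER_CUBIC))
go([*L[2],.1])
```

```text
t 8.4 pos [0.5761 0.0375 0.1174] F [-0.28  0.67  0.4 ] shift [-0.8 -0.8 17.4] turn [ 0.    -0.001 -0.   ]
```

View pics/side3.png

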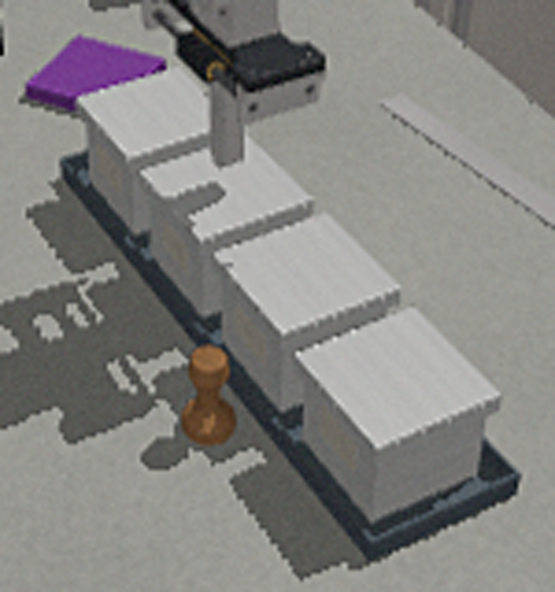

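Let go, lid 2 is level again (far corner back at crop (312,203)). Now I press it in the middle.

Request:
{"api": "drive_tool", "payload": {"grip": [0,0,0,0,0], "translation": [[0,0,8],[0,0,16],[0,0,20],[0,0,21],[0,0,22]], "turn": [[0,0,0],[0,0,0],[0,0,0],[0,0,0],[0,0,0]]}}

```text
time: 9.02
position: [0.5756, 0.0374, 0.0969]
ee_rot: [-0.023, 1.0, 0.0, -0.0]
force: [-4.3, -0.5, 7.2]
grip_width: 0.007
```

Request:
{"api": "drive_tool", "payload": {"grip": [0,0,0], "translation": [[0,0,1],[0,0,2],[0,0,2]], "turn": [[0,0,0],[0,0,0],[0,0,0]]}}

```text
time: 9.4
position: [0.5756, 0.0375, 0.0958]
ee_rot: [-0.023, 1.0, 0.0, -0.0]
force: [-4.7, 0.1, 7.7]
grip_width: 0.004
```

Request:
{"api": "drive_tool", "payload": {"grip": [0,0,0], "translation": [[0,0,1],[0,0,2],[0,0,2]], "turn": [[0,0,0],[0,0,0],[0,0,0]]}}

```text
time: 9.78
position: [0.5756, 0.0374, 0.0938]
ee_rot: [-0.023, 1.0, -0.0, -0.0]
force: [-4.9, 0.5, 9.0]
grip_width: 0.002
```

Request:
{"api": "drive_tool", "payload": {"grip": [0,0,0], "translation": [[0,0,1],[0,0,2],[0,0,2]], "turn": [[0,0,0],[0,0,0],[0,0,0]]}}

```text
time: 10.15
position: [0.5756, 0.0375, 0.0918]
ee_rot: [-0.023, 1.0, -0.0, -0.0]
force: [-4.4, 0.3, 8.5]
grip_width: 0.004
```

Request:
{"api": "drive_tool", "payload": {"grip": [0,0,0], "translation": [[0,0,1],[0,0,2],[0,0,2]], "turn": [[0,0,0],[0,0,0],[0,0,0]]}}

```text
time: 10.52
position: [0.5756, 0.0375, 0.0912]
ee_rot: [-0.023, 1.0, -0.0, 0.0]
force: [-6.7, -0.7, 12.9]
grip_width: 0.007
```

Request:
{"api": "drive_tool", "payload": {"grip": [0,0,0], "translation": [[0,0,1],[0,0,1.5],[0,0,1.5]], "turn": [[0,0,0],[0,0,0],[0,0,0]]}}

```text
time: 10.9
position: [0.5757, 0.0375, 0.0912]
ee_rot: [-0.023, 1.0, -0.0, 0.001]
force: [-8.9, 0.6, 18.4]
grip_width: 0.006
```

Request:
{"api": "drive_tool", "payload": {"grip": [0,0,0,0,0,0,0], "translation": [[0,0,-2],[0,0,-5],[0,0,-15],[0,0,-40],[0,0,-80],[0,0,-110],[0,0,-120]], "turn": [[0,0,0],[0,0,0],[0,0,0],[0,0,0],[0,0,0],[0,0,0],[0,0,0]]}}

```text
time: 11.78
position: [0.5774, 0.0374, 0.2092]
ee_rot: [-0.023, 1.0, -0.0, 0.002]
force: [-0.1, -0.1, 0.4]
grip_width: 0.005
```

Run:
```python
from h import *
p=cams.read_camera('side'); im=p['pixels']
cv2.imwrite('pics/side4.png',cv2.resize(im[130:290,210:360],None,fx=3.7,fy=3.7,interpolation=cv2.INTER_CUBIC))
go([*L[2],.2])
```

```text
t 11.825 pos [0.5773 0.0374 0.2092] F [0.04 0.17 0.36] shift [ 0.5 -0.7  9.2] turn [-0.     0.005 -0.   ]
```

View pics/side4.png

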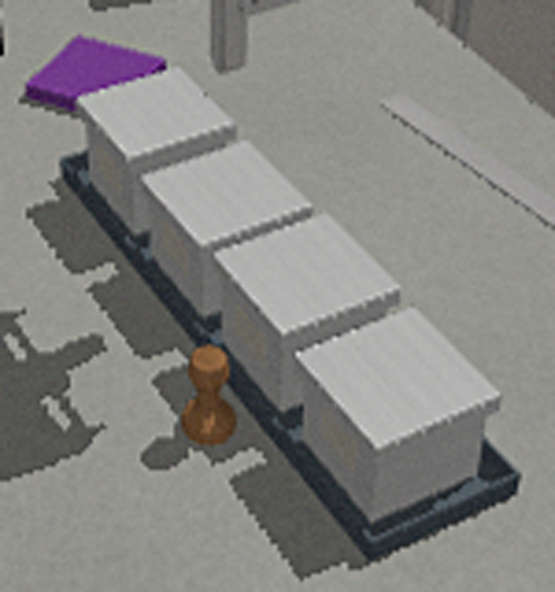

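Lid 2 sits level, about 6 crop pixels lower than before (its far corner is now near (312,209)). The other lids and the stamp have not moved, and the arm is clear, so I hand in.

```bash
python3 -c "
from h import *
print(job_done())"
```

```text
the job is handed in; nothing more can be done
None
```

The unseated lid was lid_2, second from the left. It is now pressed home, and I handed the job in at about 12 s of the 51 s allowed; no verdict came back.

- **Finding it:** Lid_1 stayed rigid when I pressed its near edge: it held at 97.3 mm while the force rose to about 6 N, slightly over the 5 N light-press range. Lid_2 rocked: the finger sank about 4 mm at roughly 1 N, the side picture showed the far edge rise, and the lid levelled when let go. I did not press lid_3 or lid_4.
- **Seating it:** Pressed in the middle, lid_2 went down from about 97 mm to 91.2 mm and then stopped dead, holding at 18 N. That is close to the 6 mm it had to travel.
- **One difference from the description:** The lid started moving at about 8–9 N of vertical force (with about 5 N sideways), not the stated 12 N. The travel and the hard stop still fit a seated lid.
- **Last checks:** After I lifted off, the side picture showed lid_2 lower and level. The other three lids and the stamp were where they began, and the arm was clear at 209 mm. The tape roll and card box were outside that last picture. I took the tool nowhere near the tape roll, and passed the card box only at the start, well above its height.

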